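# Refill the dowel feeder and hold its recessed reset

## Robot

A 6-joint arm with a two-finger parallel gripper is mounted at the origin on the work surface. World frame = base frame: x ahead of the robot, y to its left, z up, the work surface at z = 0. Lengths are in m, angles in degrees, forces in N, time in s.
With the tool pointing down it reaches from about 0.3 to 0.75 m from the base axis. Payload 8.5 kg.
Tool frame: the origin (TCP) lies on the centre line of the jaws, within the pads' length; the fingertips stand 19 mm ahead of it and the grasp point (between the pads) is the TCP; z points along the fingers, x is the direction in which the jaws open and shut, and the axes are right-handed (so a half turn about z gives the same grasp; the last joint's range is limited). The gripper opens to 85 mm and grips with 20 to 120 N. Pads are 22 mm wide; open, the fingers measure 114 mm over their backs; the gripper's body (76 mm by 85 mm) begins 54 mm behind the grasp point. The pads swing forward as they close: fully open they stand 13 mm farther back than shut.
Start: joints at [-87.049, 21.807, 74.336, -0, 83.858, -12.336], TCP at [0.145, -0.531, 0.228] pointing down, gripper open.
Joint ranges: [-178.18, 178.18], [-50.72, 133.34], [12.68, 142.11], [-81.47, 261.47], [9.98, 163.14], [-165.26, 165.26]. Speed limits (degrees/s): [136.94, 136.94, 180, 180, 180, 180].

## Interface

Orientations are given as a 3x3 rotation matrix whose columns are the frame's x, y, z axes.
In Python, from rig import env, cams, order gives the robot as it stands.
- The arm moves only by the tool step_arm, never from a script. Its argument "steps" is a list of rows, each an object with "xyz": the shift along the tool's x, y, z normalised to -1 to 1, where 1 is 0.04 m, a list of three; "turn": the turn, a rotation vector about the tool's x, y, z normalised to -1 to 1, where 1 is 0.08 rad, a list of three; "gripper": the gripper command: -1 is shut, 1 is fully open, values between are in proportion. A call has 1 to 20 rows; each row shifts and turns the commanded pose from where the row before left it, along the tool's axes as they then stand; what a row does not reach is not made up. A row lasts 1/12 s, in which the tool goes at most 41.7 mm and 7.16 degrees, less where a joint would pass 70% of its speed; a pose out of reach is approached as far as the arm can. A call with a number of a shift or a turn outside -1 to 1 is refused whole. A call with a gripper value outside its range is refused whole. The fingers move at their own pace and stop on an object; "squeeze" is the grip in N (left out, the last holds). Time passes only in rows, so rows that do not move let the fingers close. It gives the time, the measured TCP pose, the force and the opening at its end, in the units of the state.
- env.observe(): the state, without advancing time (a new reading comes with each control period).
- cams.get_image(name): name is "scene" or "side" or "wrist"; returns (picture, depth): 384x512x3 uint8, red, green, blue; 384x512 float32, m along the optical axis (not along the pixel's ray), 0 where there is no reading.
- cams.camera_info(name): a dict with "fx", "fy", "cx", "cy" (pixels), "extrinsics" (4x4, takes a point from camera to world coordinates). Camera axes: x right, y down, z forward; pixel columns grow to the right and rows downward; lengths in m; the calibration is good to about 2 mm. A picture is of the moment at which its call begins: read the wrist's pose just before it. camera_info takes no time and is no camera call; for the wrist camera it gives the pose at the moment of the call.
- order.close_job(): hands the job in, once; it reports no verdict.
The state is a dict: "time_s": time; "q": joint angles; "qvel": joint speeds; "joint_efforts": joint torques, N m; "position": TCP position; "tool_rot": TCP orientation; "ft_force": force on the tool from outside, world axes, zero at the start; "wrist_torque": the same for the moment, N m; "grip_width": finger opening in m.
Only numpy, scipy, OpenCV 4.12 (cv2) and the standard library are available. Lean on these libraries where they do the work, as an engineer would, in place of code of your own. Each camera call takes 0.05 s, during which the arm holds its last target. There are 200 camera calls.

## Task

The dowel feeder has run empty and stopped: raise its hinged loading tray by its handle until all five dowels have slid into the hopper, and lower the tray again. Then take the steel pin punch from the tool block, reach it down through the hole in the control panel and hold the recessed reset button fully down with it; finish while still holding it down, punch in the gripper. Leave the other tools and things on the bench where they are.

Things in the scene. Friction and masses are not known exactly. Their poses are not given: they have to be found in the camera images.
- feeder: Bench dowel feeder, fixed to the bench: grey drive housing with a steel loading tray on top, an aluminium hopper behind it and a grey control box at its right. Origin on the bench below the tray's hinge line; feeder x points from the tray's handle towards the hopper, y to the left (hinge line), z up. Heights above the bench: hinge and level tray floor 150 mm, tops of the tray walls 188 mm, hopper rim 195 mm, control panel face 107 mm.
- tray (a joint): Angle of the loading tray about its hinge (along feeder y, on the tray's far edge): 0 = level, grows as the handle end is raised, stop at 1.25 rad (72 degrees). A stiff (friction) hinge: the tray stays where it is left, up or down; lifting it takes about 8 N at the handle, lowering a light push. The tray is 150 x 170 mm inside walls 38 mm high, open at the hinge edge, where it ends over the hopper.
- tray_handle (a point): Middle of the tray's handle, a round horizontal bar 12 mm thick and 110 mm long along feeder y, joined to the tray by an arm at either end. It lies 200 mm from the hinge line and, with the tray level, 168 mm above the bench, 18 mm above the level of the hinge; 50 mm (centre to face) free between the bar and the tray's near wall. The bar can turn between gripper fingers. The point turns with the tray (its y along the bar).
- hopper (a point): Centre of the hopper's mouth, level with the tray's hinge (150 mm above the bench), 97 mm beyond the hinge line, axes as the feeder's. The open hopper below is 188 mm (x) by 234 mm (y) inside; its floor lies about 100 mm below this point, and a sloping plate leads down to it along the back.
- aperture (a point): Centre of the round hole, 16 mm wide, in the middle of the control box's flat level panel (110 x 100 mm); this point is in the panel's face, 107 mm above the bench, axes as the feeder's, at feeder x -60, y -155 mm. The hole goes straight down. The rest of the panel carries a dial, a switch and a lamp up to 12 mm high, at least 30 mm from the hole.
- reset_button (a joint): Travel of the white reset button, 13 mm wide, at the bottom of that hole, its top 24 mm below the panel's face: 0 = out, 0.005 m = fully down. Springy: starts to move at about 2 N, fully down at about 5 N, and comes up again when let go; the punch's own weight does not move it.
- punch: Steel pin punch 120 mm long, standing tip down in one of the three holes of the tool block: slender, all metal, without a handle. Origin at the centre of its tip, z along it up towards its head. From the tip: 42 mm of thin shank 7 mm thick, then a body 12 mm thick from 48 mm to 115 mm. About 85 g. Its tip stands 14 mm above the bench, so that its head is 134 mm up, 84 mm above the block's top.
- tool_block: Dark wooden block fixed to the bench, 62 (x) x 172 (y) x 50 mm high, origin under its centre; three upright holes 8 mm wide and 36 mm deep at y -55, 0 and +55 mm hold three tools, in any order.
- dowel1: One of five wooden dowels, 20 mm thick and 60 mm long, that lie in the loading tray; origin at its middle, x along it. 14 g.
- dowel2: One of five wooden dowels, 20 mm thick and 60 mm long, that lie in the loading tray; origin at its middle, x along it. 14 g.
- dowel3: One of five wooden dowels, 20 mm thick and 60 mm long, that lie in the loading tray; origin at its middle, x along it. 14 g.
- dowel4: One of five wooden dowels, 20 mm thick and 60 mm long, that lie in the loading tray; origin at its middle, x along it. 14 g.
- dowel5: One of five wooden dowels, 20 mm thick and 60 mm long, that lie in the loading tray; origin at its middle, x along it. 14 g.
- screwdriver: Stubby screwdriver in the tool block, black plastic handle 29 mm thick, its top 129 mm above the bench; origin at its tip. To be left alone.
- bradawl: Bradawl in the tool block, pear-shaped wooden handle 32 mm thick, its top 122 mm above the bench; origin at its tip. To be left alone.
- glue: White glue bottle, 60 mm wide, 170 mm high, right of the feeder; origin under its centre. To be left alone.
- mallet: Wooden mallet lying on the bench, handle towards the robot, 290 mm long, head 62 x 120 x 85 mm; origin on the bench near the middle of its length. To be left alone.
- try_square: Try square lying on the bench, 16 mm high: wooden stock 115 mm, steel blade 150 mm; origin under the stock. To be left alone.
- tape: Black tape measure, 66 x 62 x 38 mm, origin under its centre. To be left alone.
- sanding_block: Cork sanding block, 110 x 62 x 34 mm, origin under its centre. To be left alone.
- offcut: Flat offcut of board, 130 x 70 x 22 mm, origin under its centre. To be left alone.

How it is judged (in metres and radians):
On the way, in this order (a step that is already met when the one before it is completed fails the run):
1. all five dowels lie in the hopper (x of dowel1 in the frame of hopper between -0.094 and 0.094 m and y of dowel1 in the frame of hopper between -0.117 and 0.117 m and z of dowel1 in the frame of hopper between -0.115 and 0 m and x of dowel2 in the frame of hopper between -0.094 and 0.094 m and y of dowel2 in the frame of hopper between -0.117 and 0.117 m and z of dowel2 in the frame of hopper between -0.115 and 0 m and x of dowel3 in the frame of hopper between -0.094 and 0.094 m and y of dowel3 in the frame of hopper between -0.117 and 0.117 m and z of dowel3 in the frame of hopper between -0.115 and 0 m and x of dowel4 in the frame of hopper between -0.094 and 0.094 m and y of dowel4 in the frame of hopper between -0.117 and 0.117 m and z of dowel4 in the frame of hopper between -0.115 and 0 m and x of dowel5 in the frame of hopper between -0.094 and 0.094 m and y of dowel5 in the frame of hopper between -0.117 and 0.117 m and z of dowel5 in the frame of hopper between -0.115 and 0 m), for 0.2 s.
2. the tray is lowered again, within 0.12 rad of level (all of step 1 and value of joint tray below 0.12 rad), for 0.2 s.
3. the punch, held by the gripper, holds the reset button down through the hole for half a second (value of joint reset_button above 0.0035 m and contact force between punch and feeder above 2 N and contact force between the fingers and punch above 2 N and z of the grasp point in the frame of punch below 0.122 m and z of punch in the frame of aperture below -0.02 m and horizontal distance between punch and aperture below 0.009 m), for 0.5 s.
At the end, for the whole second after the job is handed in: Five dowels in the hopper, below the hinge's level; tray within 0.12 rad of level; punch gripped (over 2 N, fingers beside it, not on its head), tip over 20 mm deep in the hole, within 9 mm of its axis, pushing over 2 N; button down by more than 3.5 of 5 mm (all of step 2 and all of step 3); the arm keeps its last pose, push and grip.
It fails at once if the screwdriver or the bradawl is moved by more than 40 mm (distance of any of screwdriver, bradawl from where it was at the start of the episode above 0.04 m).
It fails at once if the glue, mallet, try square, tape measure, sanding block or offcut is moved by more than 40 mm (distance of any of glue, mallet, try_square, tape, sanding_block, offcut from where it was at the start of the episode above 0.04 m).
It also fails if it takes over 54 s, if anything falls off the work surface, if the arm or the gripper's body presses on something with over 40 N, if the wrist force passes 120 N, or if a joint passes its speed limit or range.

## Working session

There is one attempt and no reset: what is moved stays moved. The work goes in short steps, Python scripts to look and compute and a tool call to move; the robot and the scene stay as the last step left them, time stands still between calls to the robot, and variables do not carry over. Pictures are saved under pics/ and viewed, about 8 in all and at most 12, crops included, and the job is handed in when it is done.

Besides the shell and the picture viewer there is one more tool, called after ">>>" as name([rows], argument=value, ...), one row to a line, values as JSON. step_arm: Moves the arm, as the interface text tells. Scaled input: -1 to 1 covers 0.04 m each way for a shift and 0.08 rad each way for a turn. Its arguments: {"type":"object","properties":{"steps":{"type":"array"},"squeeze":{"type":"number"}},"required":["steps"]}

```bash
ls; mkdir -p pics; cat > h.py <<'E'
import numpy as np, cv2
from rig import env, cams, order
def grab(n):
    im,d=cams.get_image(n); return im,d,cams.camera_info(n)
def save(n,im,s=1.5): cv2.imwrite('pics/'+n,cv2.resize(im[:,:,::-1],None,fx=s,fy=s))
def pts(d,i):
    v,u=np.mgrid[:d.shape[0],:d.shape[1]]
    c=np.stack([(u-i['cx'])/i['fx']*d,(v-i['cy'])/i['fy']*d,d],-1)
    E=np.array(i['extrinsics']); p=c@E[:3,:3].T+E[:3,3]; p[d<=0]=np.nan; return p
def proj(P,i):
    E=np.array(i['extrinsics']); c=(np.asarray(P)-E[:3,3])@E[:3,:3]
    return i['fx']*c[0]/c[2]+i['cx'],i['fy']*c[1]/c[2]+i['cy']
def ray(u,v,z,i):
    E=np.array(i['extrinsics']); r=E[:3,:3]@np.array([(u-i['cx'])/i['fx'],(v-i['cy'])/i['fy'],1]); o=E[:3,3]
    return o+r*(z-o[2])/r[2]
E
python3 - <<'E'
from h import *
for n in ['scene','side']:
    im,d,i=grab(n); save(n+'0.png',im); np.savez('pics/'+n+'0.npz',im=im,d=d,**{k:i[k] for k in i})
    print(n,np.round(i['extrinsics'],2).tolist(),i['fx'])
print(env.observe())
E
```

```text
pics
scene [[-0.65, 0.41, -0.63, 1.24], [0.76, 0.35, -0.55, 0.59], [-0.01, -0.84, -0.54, 0.72], [0.0, 0.0, 0.0, 1.0]] 368.54872320626134
side [[-0.79, -0.45, 0.41, 0.13], [-0.61, 0.6, -0.52, 0.47], [-0.01, -0.66, -0.75, 0.86], [0.0, 0.0, 0.0, 1.0]] 352.8424196896293
{'time_s': 0.1, 'q': array([-8.70489933e+01,  2.18378888e+01,  7.43780897e+01,  1.66480499e-03,
        8.38585899e+01, -1.23348104e+01]), 'qvel': array([ 0.01832356,  0.00641206, -0.103602  ,  0.01443592,  0.03462148,
        0.12141272]), 'joint_efforts': array([ 2.90193013e-03, -4.49219906e+01, -2.31657743e+01, -1.75260070e-04,
        3.72440438e-03, -8.59069530e-06]), 'position': array([ 0.14499947, -0.53027578,  0.22778007]), 'tool_rot': array([[ 2.63631235e-01, -9.64623538e-01, -3.81507542e-05],
       [-9.64622709e-01, -2.63631060e-01,  1.30122598e-03],
       [-1.26525093e-03, -3.06242728e-04, -9.99999153e-01]]), 'ft_force': array([ 0.24695092, -0.32624519,  0.48368491]), 'wrist_torque': array([-0.01281346,  0.03121979, -0.03062475]), 'grip_width': 0.0855540247133318}
```

View pics/scene0.png

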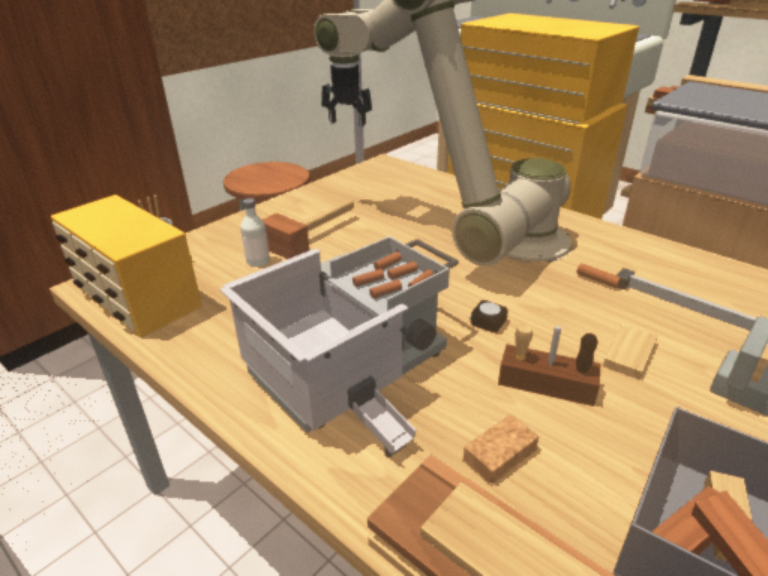

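View pics/side0.png

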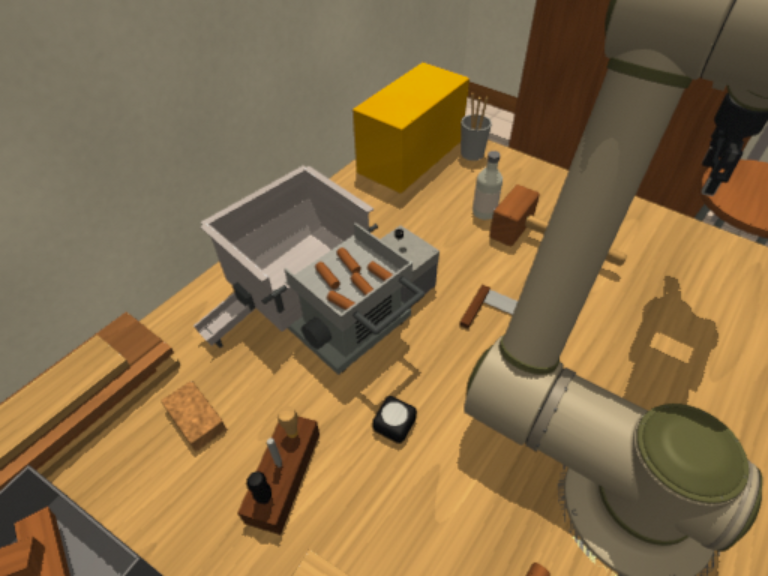

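The scene view shows the feeder, with the hopper near the camera, the tray with five dowels and the handle at about (432,252). The tool block is at (550,360), with the bradawl, the punch in the middle (555,345) and the screwdriver. The side view shows the handle bar at about (395,310), the control panel at (405,248), and the punch in the middle of the block at (273,450).

```bash
python3 - <<'E'
from h import *
R={}
for n in ['scene','side']:
    z=np.load(f'pics/{n}0.npz'); i={k:z[k] for k in z.files}; p=pts(z['d'],i); R[n]=(z['im'],z['d'],i,p)
    for lo,hi,nm in [(.190,.200,'hopper rim'),(.100,.112,'panel'),(.16,.176,'handle'),(.146,.156,'traylvl'),(.045,.054,'block')]:
        m=(p[...,2]>lo)&(p[...,2]<hi)&(p[...,0]>.25)&(p[...,0]<.95)&(abs(p[...,1])<.5)
        k,l,s,c=cv2.connectedComponentsWithStats(m.astype(np.uint8))
        for j in range(1,k):
            if s[j,4]>40:
                q=p[l==j]; r=cv2.minAreaRect((q[:,:2]*1000).astype(np.float32))
                print(n,nm,s[j,4],'px',np.round(c[j]*1.5),np.round(q.mean(0),3),'rect',np.round(r[0]),np.round(r[1]),round(r[2],1))
im,d,i,p=R['side']
for u,v in [(260,300),(275,440),(258,487)]: pass
# heads of tools
for n in R:
    im,d,i,p=R[n]
    m=(p[...,2]>.10)&(p[...,2]<.14)&(p[...,0]>.2)&(p[...,0]<.9)&(p[...,1]>-.1)
    k,l,s,c=cv2.connectedComponentsWithStats(m.astype(np.uint8))
    for j in range(1,k):
        if 8<s[j,4]<600:
            q=p[l==j]; print(n,'tool',s[j,4],np.round(c[j]*1.5),np.round(np.median(q,0),3),q[:,2].max().round(3))
E
```

```text
scene hopper rim 121 px [483. 209.] [0.276 0.018 0.195] rect [277.   7.] [37. 92.] 15.0
scene hopper rim 325 px [132. 239.] [ 0.841 -0.452  0.191] rect [ 830. -449.] [146. 101.] 0.1
scene hopper rim 1163 px [298. 312.] [ 0.791 -0.009  0.194] rect [753. -21.] [270. 207.] 82.1
scene panel 64 px [252. 228.] [ 0.56  -0.448  0.106] rect [ 557. -454.] [36. 58.] 56.0
scene panel 102 px [479. 249.] [0.294 0.026 0.107] rect [287.  21.] [ 36. 135.] 14.6
scene panel 58 px [327. 265.] [ 0.565 -0.183  0.107] rect [ 563. -182.] [87. 33.] 30.7
scene panel 217 px [147. 284.] [ 0.854 -0.411  0.106] rect [ 853. -414.] [ 81. 179.] 58.3
scene panel 235 px [311. 304.] [ 0.685 -0.1    0.106] rect [676. -89.] [101. 197.] 35.7
scene panel 99 px [420. 316.] [0.578 0.082 0.105] rect [577.  93.] [33. 93.] 83.1
scene panel 388 px [325. 370.] [0.796 0.055 0.106] rect [809.  21.] [154. 307.] 32.2
scene panel 43 px [523. 336.] [0.509 0.259 0.106] rect [508. 259.] [15. 29.] 25.8
scene handle 41 px [248. 202.] [ 0.552 -0.461  0.167] rect [ 550. -464.] [27. 26.] 56.5
scene handle 199 px [484. 224.] [0.288 0.03  0.168
[... 5245 characters left out ...]
0.482 0.308 0.12 ] 0.135
scene tool 129 [588. 342.] [0.466 0.36  0.12 ] 0.13
scene tool 428 [733. 513.] [0.645 0.632 0.102] 0.107
side tool 565 [261. 227.] [ 0.839 -0.019  0.118] 0.14
side tool 225 [240. 274.] [0.774 0.098 0.122] 0.14
side tool 344 [308. 311.] [0.631 0.081 0.113] 0.139
side tool 116 [382. 304.] [ 0.515 -0.01   0.11 ] 0.124
side tool 9 [310. 327.] [0.593 0.103 0.101] 0.102
side tool 241 [488. 421.] [0.241 0.082 0.127] 0.14
side tool 149 [286. 416.] [0.495 0.258 0.117] 0.123
side tool 56 [271. 446.] [0.476 0.308 0.124] 0.135
side tool 383 [ 71. 512.] [0.646 0.537 0.108] 0.112
side tool 166 [256. 483.] [0.454 0.359 0.124] 0.13
side tool 275 [ 16. 562.] [0.639 0.621 0.103] 0.108
```

Measured so far: feeder yaw about -8.1°, origin about (0.657, -0.007), handle about (0.460, 0.021), aperture about (0.576, -0.152). The block is at about (0.480, 0.307), yaw 22°, with the punch in its middle hole. I'll move above the handle with the jaws along feeder x.

>>> step_arm([
  {"xyz":[0,0,-0.07],"turn":[0,0,-0.97],"gripper":-0.05},
  {"xyz":[0,0,-0.07],"turn":[0,0,-0.97],"gripper":-0.05},
  {"xyz":[0,0,-0.07],"turn":[0,0,-0.97],"gripper":-0.05},
  {"xyz":[0,0,-0.07],"turn":[0,0,-0.97],"gripper":-0.05},
  {"xyz":[0,0,-0.07],"turn":[0,0,-0.97],"gripper":-0.05},
  {"xyz":[0,0,-0.07],"turn":[0,0,-0.97],"gripper":-0.05},
  {"xyz":[0,0,-0.07],"turn":[0,0,-0.97],"gripper":-0.05},
  {"xyz":[0,0,-0.07],"turn":[0,0,-0.97],"gripper":-0.05},
  {"xyz":[0,0,-0.07],"turn":[0,0,-0.97],"gripper":-0.05},
  {"xyz":[0,0,-0.07],"turn":[0,0,-0.97],"gripper":-0.05},
  {"xyz":[0,0,-0.07],"turn":[0,0,-0.97],"gripper":-0.05},
  {"xyz":[0,0,-0.07],"turn":[0,0,-0.97],"gripper":-0.05},
  {"xyz":[0,0,-0.07],"turn":[0,0,-0.97],"gripper":-0.05},
  {"xyz":[0,0,-0.07],"turn":[0,0,-0.97],"gripper":-0.05},
  {"xyz":[0,0,-0.07],"turn":[0,0,-0.97],"gripper":-0.05},
])

```text
time_s: 1.35
position: [0.145, -0.5304, 0.2701]
tool_rot: [[0.991, -0.136, -0.0], [-0.136, -0.991, 0.001], [-0.0, -0.001, -1.0]]
ft_force: [0.8, 0.4, -0.9]
grip_width: 0.0404
```

>>> step_arm([
  {"xyz":[0.29,-0.74,0],"turn":[0,0,0],"gripper":-0.05},
  {"xyz":[0.29,-0.74,0],"turn":[0,0,0],"gripper":-0.05},
  {"xyz":[0.29,-0.74,0],"turn":[0,0,0],"gripper":-0.05},
  {"xyz":[0.29,-0.74,0],"turn":[0,0,0],"gripper":-0.05},
  {"xyz":[0.29,-0.74,0],"turn":[0,0,0],"gripper":-0.05},
  {"xyz":[0.29,-0.74,0],"turn":[0,0,0],"gripper":-0.05},
  {"xyz":[0.29,-0.74,0],"turn":[0,0,0],"gripper":-0.05},
  {"xyz":[0.29,-0.74,0],"turn":[0,0,0],"gripper":-0.05},
  {"xyz":[0.29,-0.74,0],"turn":[0,0,0],"gripper":-0.05},
  {"xyz":[0.29,-0.74,0],"turn":[0,0,0],"gripper":-0.05},
  {"xyz":[0.29,-0.74,0],"turn":[0,0,0],"gripper":-0.05},
  {"xyz":[0.29,-0.74,0],"turn":[0,0,0],"gripper":-0.05},
  {"xyz":[0.29,-0.74,0],"turn":[0,0,0],"gripper":-0.05},
  {"xyz":[0.29,-0.74,0],"turn":[0,0,0],"gripper":-0.05},
  {"xyz":[0.29,-0.74,0],"turn":[0,0,0],"gripper":-0.05},
  {"xyz":[0.29,-0.74,0],"turn":[0,0,0],"gripper":-0.05},
  {"xyz":[0.29,-0.74,0],"turn":[0,0,0],"gripper":-0.05},
  {"xyz":[0.29,-0.74,0],"turn":[0,0,0],"gripper":-0.05},
  {"xyz":[0.29,-0.74,0],"turn":[0,0,0],"gripper":-0.05},
  {"xyz":[0.29,-0.74,0],"turn":[0,0,0],"gripper":-0.05},
])

```text
time_s: 3.02
position: [0.4577, 0.025, 0.2701]
tool_rot: [[0.99, -0.139, -0.001], [-0.139, -0.99, 0.0], [-0.001, 0.0, -1.0]]
ft_force: [0.4, 0.1, 1.0]
grip_width: 0.0404
```

```bash
python3 - <<'E'
from h import *
o=env.observe(); print(o['time_s'],o['position'],o['tool_rot'].round(3).tolist(),o['grip_width'],o['q'].round(1))
im,d,i=grab('wrist'); save('w1.png',im,1.2); np.savez('pics/w1.npz',im=im,d=d,**i)
p=pts(d,i)
m=(p[...,2]>.158)&(p[...,2]<.176)
k,l,s,c=cv2.connectedComponentsWithStats(m.astype(np.uint8))
for j in range(1,k):
    if s[j,4]>100:
        q=p[l==j]; r=cv2.minAreaRect((q[:,:2]*1000).astype(np.float32)); print(s[j,4],c[j]*1.2,q.mean(0).round(4),r)
E
```

```text
3.0167 [0.45768396 0.02502122 0.27011872] [[0.99, -0.139, -0.001], [-0.139, -0.99, 0.0], [-0.001, 0.0, -1.0]] 0.04040167777612673 [-11.7  10.8  83.2  -0.   86.   -3.7]
4015 [322.01693649 218.06495641] [0.473  0.0348 0.1716] ((479.3411865234375, 35.01528549194336), (144.0004425048828, 56.35700607299805), 82.18067169189453)
1883 [432.05225704 162.34221986] [0.5492 0.0627 0.1675] ((549.1168823242188, 61.64276123046875), (60.26946258544922, 20.043472290039062), 2.9512124061584473)
1897 [527.14538745 195.79546653] [0.6112 0.0317 0.1672] ((613.1677856445312, 30.477840423583984), (20.05000114440918, 60.94807052612305), 71.75326538085938)
1674 [426.9562724  235.07168459] [0.5434 0.0137 0.1672] ((543.9905395507812, 12.339441299438477), (19.155702590942383, 60.14822769165039), 73.99565887451172)
1653 [515.82940109 266.16333938] [ 0.6041 -0.0178  0.167 ] ((606.0828247070312, -19.478458404541016), (19.318161010742188, 60.58895492553711), 71.17436218261719)
1279 [427.46270524 292.47068022] [ 0.5416 -0.0295  0.1666] ((537.7564697265625, -31.890705108642578), (19.943166732788086, 57.3375244140625), 84.71517181396484)
581 [536.61893287 340.20722892] [ 0.6197 -0.0789  0.1671] ((618.8065795898438, -78.71195983886719), (2.029353618621826, 49.73933410644531), 82.51022338867188)
469 [591.18294243 381.0217484 ] [ 0.6627 -0.1211  0.1662] ((664.5374145507812, -121.34137725830078), (2.8440864086151123, 42.81928634643555), 82.01036071777344)
```

View pics/w1.png

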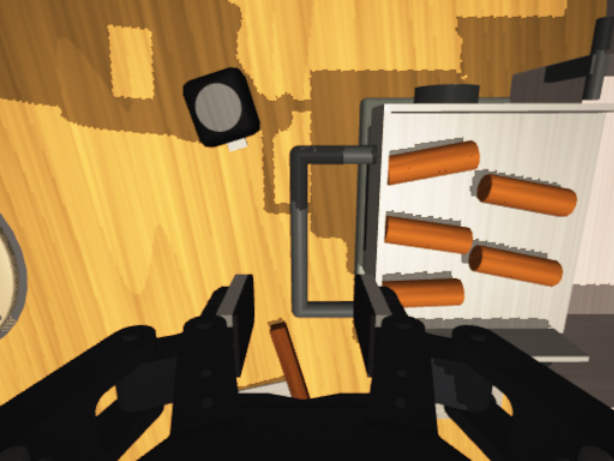

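The wrist view shows the handle bar at u≈300, v 152–310, all five dowels in the tray, and the fingers at the bottom. Next I cast the bar ends onto z=0.168.

```bash
python3 - <<'E'
from h import *
z=np.load('pics/w1.npz'); i={k:z[k] for k in z.files}
a=ray(300/1.2,152/1.2,.168,i);b=ray(300/1.2,310/1.2,.168,i); print(a,b,(a+b)/2,np.linalg.norm(a-b),np.degrees(np.arctan2(*(a-b)[[1,0]])))
p=pts(z['d'],i); print(p[185:200:5,248:253:2].round(4).tolist())
m=(abs(p[...,2]-.172)<.006)&(p[...,0]<.475); q=p[m]; print(m.sum(), cv2.minAreaRect((q[:,:2]*1000).astype(np.float32)))
E
```

```text
[0.4648631 0.0811415 0.168    ] [ 0.44918665 -0.02978628  0.168     ] [0.45702488 0.02567761 0.168     ] 0.11203000550674003 81.95616052293462
[[[0.4569, 0.0363, 0.1723], [0.4586, 0.0362, 0.1729], [0.4601, 0.036, 0.173]], [[0.4565, 0.0328, 0.1744], [0.4579, 0.032, 0.1723], [0.4595, 0.0318, 0.1724]], [[0.4558, 0.0284, 0.1735], [0.4574, 0.028, 0.1729], [0.459, 0.0278, 0.1727]]]
2495 ((464.66644287109375, 24.73236846923828), (120.28639221191406, 32.59990692138672), 83.68212890625)
```

The bar centre is (0.457, 0.0255), right under the TCP. Descend and grip.

>>> step_arm([
  {"xyz":[0,0,0.4],"turn":[0,0,0],"gripper":-0.05},
  {"xyz":[0,0,0.4],"turn":[0,0,0],"gripper":-0.05},
  {"xyz":[0,0,0.4],"turn":[0,0,0],"gripper":-0.05},
  {"xyz":[0,0,0.4],"turn":[0,0,0],"gripper":-0.05},
  {"xyz":[0,0,0.4],"turn":[0,0,0],"gripper":-0.05},
  {"xyz":[0,0,0.4],"turn":[0,0,0],"gripper":-0.05},
  {"xyz":[0,0,0.15],"turn":[0,0,0],"gripper":-1},
  {"xyz":[0,0,0],"turn":[0,0,0],"gripper":-1},
  {"xyz":[0,0,0],"turn":[0,0,0],"gripper":-1},
  {"xyz":[0,0,0],"turn":[0,0,0],"gripper":-1},
  {"xyz":[0,0,0],"turn":[0,0,0],"gripper":-1},
  {"xyz":[0,0,0],"turn":[0,0,0],"gripper":-1},
], squeeze=40)

```text
time_s: 4.07
position: [0.4543, 0.0238, 0.1676]
tool_rot: [[0.99, -0.139, -0.008], [-0.139, -0.99, 0.001], [-0.008, 0.0, -1.0]]
ft_force: [-10.1, 0.1, -5.6]
grip_width: 0.0071
```

```bash
python3 - <<'E'
# rows along the handle's arc: shift in tool x (=feeder x), z(down)
import numpy as np
f=lambda t: np.array([-.2*np.cos(t)+.018*np.sin(t), -(.2*np.sin(t)+.018*np.cos(t))])
for a,b,n in [(0,1.15,20),(1.15,0,20)]:
    P=np.array([f(t) for t in np.linspace(a,b,n+1)]); print((np.diff(P,axis=0)/.04).round(2).tolist())
print(f(1.15)-f(0), f(1.23)-f(1.15))
E
```

```text
[[0.03, -0.29], [0.05, -0.28], [0.07, -0.28], [0.08, -0.28], [0.1, -0.27], [0.11, -0.27], [0.13, -0.26], [0.14, -0.25], [0.16, -0.24], [0.17, -0.23], [0.18, -0.22], [0.2, -0.21], [0.21, -0.2], [0.22, -0.19], [0.23, -0.17], [0.24, -0.16], [0.25, -0.15], [0.26, -0.13], [0.26, -0.12], [0.27, -0.1]]
[[-0.27, 0.1], [-0.26, 0.12], [-0.26, 0.13], [-0.25, 0.15], [-0.24, 0.16], [-0.23, 0.17], [-0.22, 0.19], [-0.21, 0.2], [-0.2, 0.21], [-0.18, 0.22], [-0.17, 0.23], [-0.16, 0.24], [-0.14, 0.25], [-0.13, 0.26], [-0.11, 0.27], [-0.1, 0.27], [-0.08, 0.28], [-0.07, 0.28], [-0.05, 0.28], [-0.03, 0.29]]
[ 0.13473226 -0.17190556] [ 0.01538499 -0.00460848]
```

```bash
python3 - <<'E'
from h import *
im,d,i=grab('wrist'); o=env.observe(); print(o['time_s'],o['position'],o['ft_force'],o['wrist_torque'],o['grip_width'])
save('w2.png',im[120:,100:400],1.8)
E
```

```text
4.1167 [0.45425961 0.02378842 0.16760944] [-10.47338949  -0.13307947  -5.57195085] [0.02259585 1.75654303 0.01484478] 0.007629428467406648
```

View pics/w2.png

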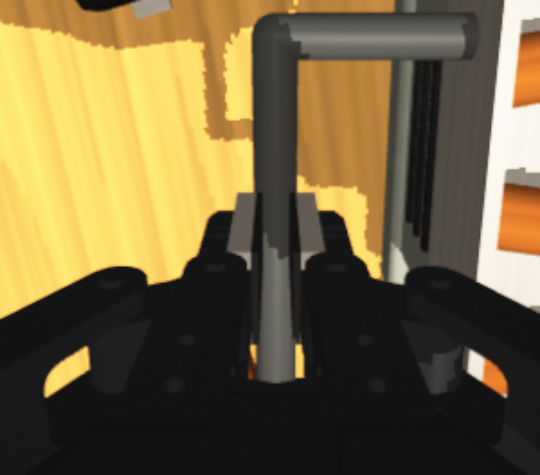

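The bar is between the pads, so the grasp is good. Lift along the arc.

>>> step_arm([
  {"xyz":[0.03,0,-0.29],"turn":[0,0,0],"gripper":-1},
  {"xyz":[0.05,0,-0.28],"turn":[0,0,0],"gripper":-1},
  {"xyz":[0.07,0,-0.28],"turn":[0,0,0],"gripper":-1},
  {"xyz":[0.08,0,-0.28],"turn":[0,0,0],"gripper":-1},
  {"xyz":[0.1,0,-0.27],"turn":[0,0,0],"gripper":-1},
  {"xyz":[0.11,0,-0.27],"turn":[0,0,0],"gripper":-1},
  {"xyz":[0.13,0,-0.26],"turn":[0,0,0],"gripper":-1},
  {"xyz":[0,0,0],"turn":[0,0,0],"gripper":-1},
])

```text
time_s: 4.78
position: [0.4814, 0.0198, 0.2483]
tool_rot: [[0.99, -0.14, 0.005], [-0.14, -0.99, -0.001], [0.005, 0.0, -1.0]]
ft_force: [0.6, 0.1, -0.3]
grip_width: -0.0002
```

```bash
python3 - <<'E'
from h import *
im,d,i=grab('wrist'); o=env.observe(); print(o['time_s'],o['position'],o['ft_force'],o['grip_width'])
ims,ds,js=grab('side')
p=pts(ds,js)
save('w3.png',np.hstack([im[100:,80:420],ims[100:384,130:340]]),1.35)
p=pts(d,i)
m=(p[...,0]<.475)&(p[...,2]>.12)&(p[...,2]<.2)&(p[...,0]>.43)&(p[...,1]>-.04); q=p[m]; print(np.percentile(q[:,2],[5,50,95]),q.mean(0))
E
```

```text
4.8333 [0.48054402 0.01998069 0.2468861 ] [0.30568908 0.4209507  0.20908362] -4.6183507708682734e-05
[0.16826425 0.17140451 0.17292324] [0.4561292  0.03650733 0.17109924]
```

View pics/w3.png

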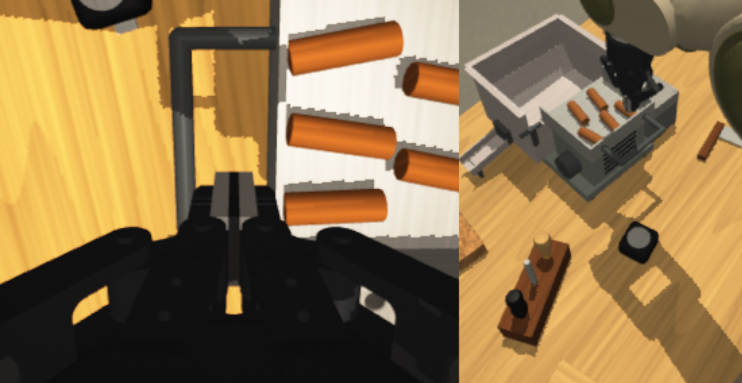

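The bar slipped out of the vertical pads and the tray did not move. I'll regrip with the tool tilted 30° forward, so the near finger supports the bar from below. The grip will be deeper and stronger.

>>> step_arm([
  {"xyz":[-0.35,0,0.1],"turn":[0,0,0],"gripper":-0.29},
  {"xyz":[-0.35,0,0.15],"turn":[0,0,0],"gripper":-0.29},
  {"xyz":[-0.35,0,0.2],"turn":[0,0,0],"gripper":-0.29},
  {"xyz":[-0.35,0,0.2],"turn":[0,0,0],"gripper":-0.29},
  {"xyz":[0,0,0],"turn":[0,0.94,0],"gripper":-0.29},
  {"xyz":[0,0,0],"turn":[0,0.94,0],"gripper":-0.29},
  {"xyz":[0,0,0],"turn":[0,0.94,0],"gripper":-0.29},
  {"xyz":[0,0,0],"turn":[0,0.94,0],"gripper":-0.29},
  {"xyz":[0,0,0],"turn":[0,0.94,0],"gripper":-0.29},
  {"xyz":[0,0,0],"turn":[0,0.94,0],"gripper":-0.29},
  {"xyz":[0,0,0],"turn":[0,0.94,0],"gripper":-0.29},
], squeeze=90)

```text
time_s: 5.8
position: [0.4238, 0.0281, 0.2194]
tool_rot: [[0.854, -0.14, 0.5], [-0.12, -0.99, -0.071], [0.505, 0.0, -0.863]]
ft_force: [0.4, 0.1, 0.0]
grip_width: 0.0305
```

```bash
python3 - <<'E'
from h import *
o=env.observe(); R=o['tool_rot']; P=o['position']; print(P,R.round(3).tolist(),o['grip_width'])
im,d,i=grab('wrist'); p=pts(d,i)
m=(p[...,2]>.155)&(p[...,2]<.178)&(p[...,0]<.47)&(p[...,1]>-.03)&(p[...,1]<.07); 
q=p[m]; rel=(q-P)@R; print(m.sum(),q.mean(0),rel.mean(0),np.percentile(rel,[5,50,95],axis=0).round(4).tolist())
print('bar est in tool', (np.array([.4545,.0255,.168])-P)@R)
save('w4.png',im,1.2)
E
```

```text
[0.42376054 0.02807557 0.21938333] [[0.854, -0.14, 0.5], [-0.12, -0.99, -0.071], [0.505, 0.0, -0.863]] 0.030470485447565625
2552 [0.45008048 0.02073345 0.17032522] [-0.00141499  0.00358271  0.05602237] [[-0.0073, -0.0418, 0.0537], [-0.0015, 0.0023, 0.0553], [0.0045, 0.0516, 0.0604]]
bar est in tool [ 0.00061242 -0.001755    0.05990275]
```

View pics/w4.png

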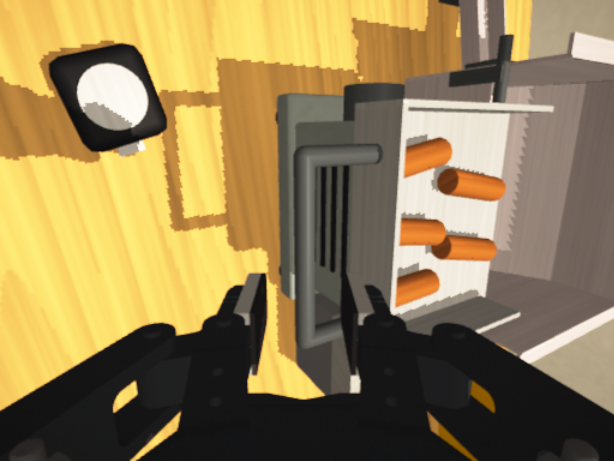

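The picture shows the bar (u≈305) between the open fingers, centred within about 1.5 mm and 60 mm ahead. Advance 66 mm, close, and test-lift a little.

>>> step_arm([
  {"xyz":[-0.02,0,0.33],"turn":[0,0,0],"gripper":-0.29},
  {"xyz":[-0.02,0,0.33],"turn":[0,0,0],"gripper":-0.29},
  {"xyz":[0,0,0.33],"turn":[0,0,0],"gripper":-0.29},
  {"xyz":[0,0,0.33],"turn":[0,0,0],"gripper":-0.29},
  {"xyz":[0,0,0.33],"turn":[0,0,0],"gripper":-0.29},
  {"xyz":[0,0,0],"turn":[0,0,0],"gripper":-1},
  {"xyz":[0,0,0],"turn":[0,0,0],"gripper":-1},
  {"xyz":[0,0,0],"turn":[0,0,0],"gripper":-1},
  {"xyz":[0,0,0],"turn":[0,0,0],"gripper":-1},
  {"xyz":[0,0,0],"turn":[0,0,0],"gripper":-1},
])

```text
time_s: 6.68
position: [0.4573, 0.0231, 0.1627]
tool_rot: [[0.855, -0.14, 0.5], [-0.121, -0.99, -0.071], [0.505, 0.0, -0.863]]
ft_force: [13.4, -1.2, -10.9]
grip_width: 0.008
```

```bash
python3 - <<'E'
# arc steps expressed in the tilted tool frame (tilt a=30.3deg): tool x=(cos a, sin a), tool z=(sin a,-cos a) in feeder (x,up)
import numpy as np
a=np.radians(30.3)
f=lambda t: np.array([-.2*np.cos(t)+.018*np.sin(t), .2*np.sin(t)+.018*np.cos(t)])
M=np.array([[np.cos(a),np.sin(a)],[np.sin(a),-np.cos(a)]])
for A,B,n in [(0,.3,6),(.3,1.15,17)]:
    P=np.array([f(t) for t in np.linspace(A,B,n+1)]); print((np.diff(P,axis=0)@M.T/.04).round(2).tolist())
E
```

```text
[[0.15, -0.2], [0.16, -0.19], [0.17, -0.18], [0.18, -0.18], [0.19, -0.17], [0.2, -0.16]]
[[0.2, -0.15], [0.21, -0.14], [0.22, -0.13], [0.22, -0.12], [0.23, -0.1], [0.23, -0.09], [0.24, -0.08], [0.24, -0.07], [0.24, -0.06], [0.25, -0.04], [0.25, -0.03], [0.25, -0.02], [0.25, -0.01], [0.25, 0.01], [0.25, 0.02], [0.25, 0.03], [0.25, 0.04]]
```

>>> step_arm([
  {"xyz":[0.15,0,-0.2],"turn":[0,0,0],"gripper":-1},
  {"xyz":[0.16,0,-0.19],"turn":[0,0,0],"gripper":-1},
  {"xyz":[0.17,0,-0.18],"turn":[0,0,0],"gripper":-1},
  {"xyz":[0.18,0,-0.18],"turn":[0,0,0],"gripper":-1},
  {"xyz":[0.19,0,-0.17],"turn":[0,0,0],"gripper":-1},
  {"xyz":[0.2,0,-0.16],"turn":[0,0,0],"gripper":-1},
])

```text
time_s: 7.18
position: [0.4701, 0.0214, 0.2199]
tool_rot: [[0.858, -0.14, 0.495], [-0.121, -0.99, -0.07], [0.5, -0.0, -0.866]]
ft_force: [17.3, -1.2, -19.5]
grip_width: 0.0076
```

>>> step_arm([
  {"xyz":[0.2,0,-0.15],"turn":[0,0,0],"gripper":-1},
  {"xyz":[0.21,0,-0.14],"turn":[0,0,0],"gripper":-1},
  {"xyz":[0.22,0,-0.13],"turn":[0,0,0],"gripper":-1},
  {"xyz":[0.22,0,-0.12],"turn":[0,0,0],"gripper":-1},
  {"xyz":[0.23,0,-0.1],"turn":[0,0,0],"gripper":-1},
  {"xyz":[0.23,0,-0.09],"turn":[0,0,0],"gripper":-1},
  {"xyz":[0.24,0,-0.08],"turn":[0,0,0],"gripper":-1},
  {"xyz":[0.24,0,-0.07],"turn":[0,0,0],"gripper":-1},
])

```text
time_s: 7.85
position: [0.5099, 0.016, 0.285]
tool_rot: [[0.862, -0.139, 0.487], [-0.12, -0.99, -0.069], [0.492, 0.001, -0.871]]
ft_force: [-20.4, -0.2, 4.6]
grip_width: 0.0072
```

>>> step_arm([
  {"xyz":[0.24,0,-0.06],"turn":[0,0,0],"gripper":-1},
  {"xyz":[0.25,0,-0.04],"turn":[0,0,0],"gripper":-1},
  {"xyz":[0.25,0,-0.03],"turn":[0,0,0],"gripper":-1},
  {"xyz":[0.25,0,-0.02],"turn":[0,0,0],"gripper":-1},
  {"xyz":[0.25,0,-0.01],"turn":[0,0,0],"gripper":-1},
  {"xyz":[0.25,0,0.01],"turn":[0,0,0],"gripper":-1},
  {"xyz":[0.25,0,0.02],"turn":[0,0,0],"gripper":-1},
  {"xyz":[0.25,0,0.03],"turn":[0,0,0],"gripper":-1},
  {"xyz":[0.25,0,0.04],"turn":[0,0,0],"gripper":-1},
  {"xyz":[0,0,0],"turn":[0,0,0],"gripper":-1},
  {"xyz":[0,0,0],"turn":[0,0,0],"gripper":-1},
  {"xyz":[0,0,0],"turn":[0,0,0],"gripper":-1},
])

```text
time_s: 8.85
position: [0.592, 0.0028, 0.3436]
tool_rot: [[0.846, -0.141, 0.514], [-0.119, -0.99, -0.077], [0.52, 0.004, -0.854]]
ft_force: [-6.9, -7.2, 31.0]
grip_width: -0.0003
```

```bash
python3 - <<'E'
from h import *
o=env.observe(); print(o['time_s'],o['position'],o['ft_force'],o['grip_width'])
im,d,i=grab('scene'); ims,_,_=grab('side')
def dow(im,d,i):
    h=cv2.cvtColor(im,cv2.COLOR_RGB2HSV); m=cv2.inRange(h,(5,150,80),(16,255,255)); p=pts(d,i)
    m=m*((p[...,0]>.45)&(p[...,0]<.9)&(abs(p[...,1])<.17))
    k,l,s,c=cv2.connectedComponentsWithStats(m)
    for j in range(1,k):
        if s[j,4]>10: print(s[j,4],c[j].round(),np.nanmedian(p[l==j],0).round(3))
dow(im,d,i)
save('s5.png',np.hstack([im[80:300,120:330],ims[60:280,110:330]]),1.7)
E
```

```text
8.85 [0.59198263 0.0027687  0.34362729] [-6.90617314 -7.16348946 30.96101156] -0.00025347326420987586
```

View pics/s5.png

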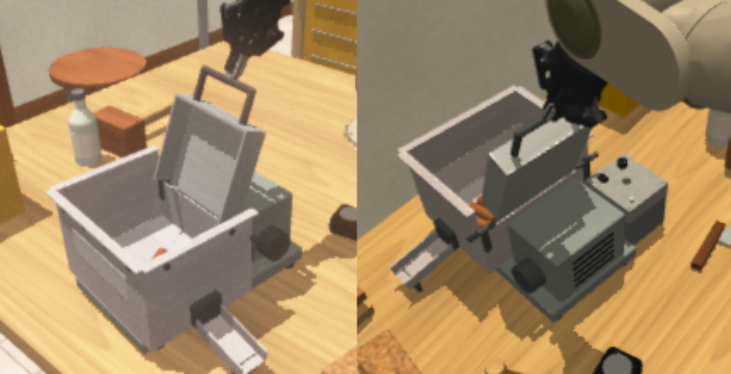

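The tray is up at about 70° with no dowels left in it. The bar slipped at the end and the closed fingers now press on it, so I'll back off and check the dowels.

>>> step_arm([
  {"xyz":[0,0,-0.4],"turn":[0,0,0],"gripper":-1},
  {"xyz":[0,0,-0.4],"turn":[0,0,0],"gripper":-1},
  {"xyz":[0,0,-0.4],"turn":[0,0,0],"gripper":-1},
])

```text
time_s: 9.2
position: [0.5645, 0.0081, 0.3764]
tool_rot: [[0.857, -0.14, 0.497], [-0.121, -0.99, -0.07], [0.502, 0.0, -0.865]]
ft_force: [-0.5, -0.0, -0.5]
grip_width: -0.0002
```

```bash
cat >> h.py <<'E'
O=np.array([.655,-.004,0]); th=np.radians(-8.0); F=np.array([[np.cos(th),-np.sin(th),0],[np.sin(th),np.cos(th),0],[0,0,1]])
feed=lambda P:(np.asarray(P)-O)@F
def dowels(n):
    im,d,i=grab(n); h=cv2.cvtColor(im,cv2.COLOR_RGB2HSV); m=cv2.inRange(h,(2,110,40),(18,255,255)); p=feed(pts(d,i))
    m=m*((p[...,0]>-.22)&(p[...,0]<.25)&(abs(p[...,1])<.17)&(p[...,2]>.02)).astype(np.uint8)
    k,l,s,c=cv2.connectedComponentsWithStats(m)
    for j in range(1,k):
        if s[j,4]>8: print(n,s[j,4],c[j].round(),'feeder',np.nanmedian(p[l==j],0).round(3))
    return im,p
E
python3 - <<'E'
from h import *
o=env.observe(); print(o['time_s'],o['position'],o['ft_force'],o['grip_width'])
for n in ['scene','side']:
    im,p=dowels(n)
    # handle bar: highest dark pts
    m=(p[...,2]>.2)&(abs(p[...,1])<.1)&(p[...,0]>-.2)&(p[...,0]<.1); print(n,m.sum(), np.nanpercentile(p[m],[2,50,98],axis=0).round(3).tolist())
E
```

```text
9.2 [0.56448572 0.00814165 0.37644652] [-0.46699614 -0.00794172 -0.5064296 ] -0.00023896335224699245
scene 5947 [[-0.194, -0.085, 0.206], [-0.114, 0.011, 0.445], [-0.002, 0.082, 0.619]]
side 10 [252. 126.] feeder [-0.178  0.013  0.421]
side 127 [183. 185.] feeder [0.094 0.054 0.066]
side 9 [153. 189.] feeder [0.173 0.119 0.04 ]
side 3987 [[-0.197, -0.076, 0.209], [-0.066, 0.017, 0.348], [-0.015, 0.083, 0.627]]
```

```bash
python3 - <<'E'
from h import *
o=env.observe(); R=o['tool_rot']; P=o['position']; print('tcp feeder',feed(P))
im,d,i=grab('wrist'); W=pts(d,i); p=feed(W); save('w6.png',im,1.2)
rel=(W-P)@R
for name,q,rr in [('wrist',p,rel)]:
    for y0 in (-.04,-.02,.0,.02,.04,.05):
        m=(abs(q[...,1]-y0)<.003)&(q[...,2]>.29)&(q[...,2]<.37)&(q[...,0]>-.11)&(q[...,0]<0)
        if m.sum(): print(y0,m.sum(),np.percentile(q[m],[2,50,98],axis=0).round(3)[:,[0,2]].tolist(),'tool',np.percentile(rr[m],[2,50,98],axis=0).round(3)[:,[0,2]].tolist())
im,d,i=grab('scene'); q=feed(pts(d,i))
for y0 in (-.04,-.02,.03,.04):
    m=(abs(q[...,1]-y0)<.003)&(q[...,2]>.19)&(q[...,2]<.36)&(q[...,0]>-.11)&(q[...,0]<.02); print('scene',y0,q[m][np.argsort(q[m][:,2])][::4][:,[0,2]].round(3).tolist())
E
```

```text
tcp feeder [-0.09084454 -0.00043927  0.37848451]
-0.04 6 [[-0.026, 0.3], [-0.025, 0.3], [-0.024, 0.301]] tool [[0.016, 0.1], [0.017, 0.101], [0.019, 0.101]]
-0.02 110 [[-0.051, 0.29], [-0.044, 0.293], [-0.024, 0.301]] tool [[-0.01, 0.096], [-0.003, 0.098], [0.018, 0.101]]
0.0 285 [[-0.067, 0.29], [-0.06, 0.342], [-0.025, 0.346]] tool [[-0.01, 0.042], [0.004, 0.045], [0.018, 0.101]]
0.02 304 [[-0.067, 0.29], [-0.059, 0.341], [-0.024, 0.346]] tool [[-0.01, 0.042], [0.004, 0.045], [0.018, 0.101]]
0.04 329 [[-0.067, 0.29], [-0.06, 0.341], [-0.025, 0.346]] tool [[-0.01, 0.042], [0.004, 0.045], [0.018, 0.101]]
0.05 335 [[-0.067, 0.29], [-0.061, 0.341], [-0.024, 0.346]] tool [[-0.01, 0.042], [0.004, 0.045], [0.018, 0.101]]
scene -0.04 [[-0.019, 0.192], [-0.023, 0.197], [-0.025, 0.203], [-0.025, 0.21], [-0.032, 0.217], [-0.032, 0.224], [-0.036, 0.231], [-0.039, 0.238], [-0.041, 0.244], [-0.045, 0.249], [-0.048, 0.258], [-0.048, 0.265], [-0.054, 0.27], [-0.058, 0.289], [-0.033, 0.3], [-0.025, 0.303], [-0.056, 0.344], [-0.059, 0.349]]
scene -0.02 [[-0.019, 0.19], [-0.025, 0.198], [-0.027, 0.205], [-0.029, 0.212], [-0.031, 0.219], [-0.035, 0.228], [-0.039, 0.235], [-0.04, 0.24], [-0.043, 0.249], [-0.047, 0.252], [-0.047, 0.259], [-0.051, 0.27], [-0.047, 0.294], [-0.059, 0.337], [-0.057, 0.345]]
scene 0.03 [[-0.02, 0.191], [-0.02, 0.197], [-0.024, 0.204], [-0.027, 0.21], [-0.031, 0.214], [-0.031, 0.22], [-0.035, 0.224], [-0.036, 0.229], [-0.039, 0.238], [-0.041, 0.243], [-0.045, 0.249], [-0.045, 0.255], [-0.049, 0.261], [-0.051, 0.265], [-0.052, 0.272], [-0.033, 0.3], [-0.024, 0.304], [-0.056, 0.343], [-0.059, 0.348]]
scene 0.04 [[-0.019, 0.192], [-0.023, 0.196], [-0.025, 0.205], [-0.029, 0.213], [-0.033, 0.22], [-0.034, 0.226], [-0.039, 0.232], [-0.041, 0.239], [-0.043, 0.245], [-0.046, 0.251], [-0.047, 0.26], [-0.051, 0.268], [-0.043, 0.295], [-0.024, 0.3], [-0.057, 0.339], [-0.058, 0.346], [-0.06, 0.348]]
```

The tray floor slope gives θ≈1.17 rad, and the measured bar position (-0.060, 0.341 in the feeder frame) agrees with that. I'll cage the bar loosely with the tilted fingers and lead it down the arc.

>>> step_arm([
  {"xyz":[0,0,0],"turn":[0,0,0],"gripper":-0.29},
  {"xyz":[0.07,0,0],"turn":[0,0,0],"gripper":-0.29},
  {"xyz":[0.07,0,0.3],"turn":[0,0,0],"gripper":-0.29},
  {"xyz":[0,0,0.35],"turn":[0,0,0],"gripper":-0.29},
  {"xyz":[0,0,0.35],"turn":[0,0,0],"gripper":-0.29},
  {"xyz":[0,0,0.3],"turn":[0,0,0],"gripper":-0.29},
  {"xyz":[0,0,0],"turn":[0,0,0],"gripper":-0.53},
  {"xyz":[0,0,0],"turn":[0,0,0],"gripper":-0.53},
  {"xyz":[0,0,0],"turn":[0,0,0],"gripper":-0.53},
], squeeze=20)

```text
time_s: 10.15
position: [0.5967, 0.0037, 0.3331]
tool_rot: [[0.856, -0.14, 0.498], [-0.121, -0.99, -0.07], [0.502, -0.0, -0.865]]
ft_force: [0.1, 0.1, 0.4]
grip_width: 0.0198
```

```bash
python3 - <<'E'
from h import *
o=env.observe(); print(o['time_s'],feed(o['position']),o['ft_force'],o['grip_width'])
a=np.radians(30)
f=lambda t: np.array([-.2*np.cos(t)+.018*np.sin(t), .2*np.sin(t)+.018*np.cos(t)])
M=np.array([[np.cos(a),np.sin(a)],[np.sin(a),-np.cos(a)]])
P=np.array([f(t) for t in np.linspace(1.17,-.03,21)]); print((np.diff(P,axis=0)@M.T/.04).round(2).tolist())
E
```

```text
10.15 [-0.05879575 -0.00051991  0.3330903 ] [0.05937834 0.0622637  0.41454147] 0.019780837525224595
[[-0.3, -0.05], [-0.3, -0.04], [-0.3, -0.02], [-0.3, -0.0], [-0.3, 0.02], [-0.3, 0.04], [-0.3, 0.05], [-0.29, 0.07], [-0.29, 0.09], [-0.28, 0.11], [-0.28, 0.12], [-0.27, 0.14], [-0.26, 0.15], [-0.25, 0.17], [-0.24, 0.18], [-0.23, 0.2], [-0.21, 0.21], [-0.2, 0.22], [-0.19, 0.24], [-0.17, 0.25]]
```

>>> step_arm([
  {"xyz":[-0.2,0,0],"turn":[0,0,0],"gripper":-0.53},
  {"xyz":[-0.3,0,-0.05],"turn":[0,0,0],"gripper":-0.53},
  {"xyz":[-0.3,0,-0.04],"turn":[0,0,0],"gripper":-0.53},
  {"xyz":[-0.3,0,-0.02],"turn":[0,0,0],"gripper":-0.53},
  {"xyz":[-0.3,0,0],"turn":[0,0,0],"gripper":-0.53},
  {"xyz":[-0.3,0,0.02],"turn":[0,0,0],"gripper":-0.53},
  {"xyz":[-0.3,0,0.04],"turn":[0,0,0],"gripper":-0.53},
  {"xyz":[-0.3,0,0.05],"turn":[0,0,0],"gripper":-0.53},
  {"xyz":[-0.29,0,0.07],"turn":[0,0,0],"gripper":-0.53},
  {"xyz":[-0.29,0,0.09],"turn":[0,0,0],"gripper":-0.53},
  {"xyz":[-0.28,0,0.11],"turn":[0,0,0],"gripper":-0.53},
])

```text
time_s: 11.07
position: [0.4931, 0.0183, 0.261]
tool_rot: [[0.854, -0.14, 0.5], [-0.12, -0.99, -0.071], [0.505, 0.0, -0.863]]
ft_force: [0.5, -0.3, 2.5]
grip_width: 0.0202
```

>>> step_arm([
  {"xyz":[-0.28,0,0.12],"turn":[0,0,0],"gripper":-0.53},
  {"xyz":[-0.27,0,0.14],"turn":[0,0,0],"gripper":-0.53},
  {"xyz":[-0.26,0,0.15],"turn":[0,0,0],"gripper":-0.53},
  {"xyz":[-0.25,0,0.17],"turn":[0,0,0],"gripper":-0.53},
  {"xyz":[-0.24,0,0.18],"turn":[0,0,0],"gripper":-0.53},
  {"xyz":[-0.23,0,0.2],"turn":[0,0,0],"gripper":-0.53},
  {"xyz":[-0.21,0,0.21],"turn":[0,0,0],"gripper":-0.53},
  {"xyz":[-0.2,0,0.22],"turn":[0,0,0],"gripper":-0.53},
  {"xyz":[-0.19,0,0.24],"turn":[0,0,0],"gripper":-0.53},
  {"xyz":[-0.17,0,0.25],"turn":[0,0,0],"gripper":-0.53},
  {"xyz":[0,0,0],"turn":[0,0,0],"gripper":-0.53},
])

```text
time_s: 11.98
position: [0.4576, 0.0225, 0.1531]
tool_rot: [[0.847, -0.141, 0.513], [-0.12, -0.99, -0.074], [0.518, 0.002, -0.855]]
ft_force: [20.9, -2.7, 1.5]
grip_width: 0.02
```

```bash
python3 - <<'E'
from h import *
o=env.observe(); print(o['time_s'],feed(o['position']),o['ft_force'],o['grip_width'])
im,p=dowels('scene'); im2,p2=dowels('side')
for q in (p,p2):
    for y0 in (-.05,-.03,.03,.06):
        m=(abs(q[...,1]-y0)<.003)&(q[...,2]>.13)&(q[...,2]<.3)&(q[...,0]>-.14)&(q[...,0]<-.01)
        if m.sum()>10: print(y0,m.sum(),np.polyfit(q[m][:,0],q[m][:,2],1).round(3))
    m=(abs(q[...,1]-.04)<.01)&(abs(q[...,0]+.2)<.03)&(q[...,2]>.14)&(q[...,2]<.23); 
    if m.sum(): print('bar',np.percentile(q[m],[5,50,95],axis=0).round(3).tolist())
E
```

```text
11.9833 [-0.19914379 -0.00127283  0.15306589] [20.85427126 -2.71890534  1.49704008] 0.020035029504678885
side 169 [184. 184.] feeder [0.099 0.049 0.066]
side 74 [197. 177.] feeder [0.092 0.004 0.068]
side 9 [153. 189.] feeder [0.173 0.119 0.039]
-0.05 45 [-0.001  0.149]
-0.03 55 [-0.003  0.149]
0.03 50 [-0.004  0.149]
bar [[-0.205, 0.033, 0.167], [-0.199, 0.04, 0.172], [-0.19, 0.049, 0.174]]
-0.05 64 [-0.003  0.149]
-0.03 67 [0.004 0.15 ]
0.03 70 [0.001 0.149]
0.06 39 [-0.002  0.149]
bar [[-0.207, 0.032, 0.168], [-0.203, 0.041, 0.172], [-0.184, 0.05, 0.174]]
```

The tray is level (floor slope ≈ 0, z 0.149). Release, retreat along the tool axis, and straighten.

>>> step_arm([
  {"xyz":[0.12,0,0],"turn":[0,0,0],"gripper":-0.29},
  {"xyz":[0,0,0],"turn":[0,0,0],"gripper":-0.29},
  {"xyz":[0,0,-0.3],"turn":[0,0,0],"gripper":-0.29},
  {"xyz":[0,0,-0.5],"turn":[0,0,0],"gripper":-0.29},
  {"xyz":[0,0,-0.6],"turn":[0,0,0],"gripper":-0.29},
  {"xyz":[0,0,-0.6],"turn":[0,0,0],"gripper":-0.29},
  {"xyz":[0,0,0],"turn":[0,-0.94,0],"gripper":-0.29},
  {"xyz":[0,0,0],"turn":[0,-0.94,0],"gripper":-0.29},
  {"xyz":[0,0,0],"turn":[0,-0.94,0],"gripper":-0.29},
  {"xyz":[0,0,0],"turn":[0,-0.94,0],"gripper":-0.29},
  {"xyz":[0,0,0],"turn":[0,-0.94,0],"gripper":-0.29},
  {"xyz":[0,0,0],"turn":[0,-0.94,0],"gripper":-0.29},
  {"xyz":[0,0,0],"turn":[0,-0.94,0],"gripper":-0.29},
])

```text
time_s: 13.17
position: [0.4158, 0.0293, 0.2206]
tool_rot: [[0.99, -0.139, -0.004], [-0.139, -0.99, 0.0], [-0.004, 0.0, -1.0]]
ft_force: [-0.3, -0.9, -0.1]
grip_width: 0.0299
```

>>> step_arm([
  {"xyz":[0.5,0,-0.6],"turn":[0,0,0],"gripper":-0.29},
  {"xyz":[0.65,0,-0.5],"turn":[0,0,0],"gripper":-0.29},
  {"xyz":[0.65,0,-0.5],"turn":[0,0,0],"gripper":-0.29},
  {"xyz":[0.65,0,-0.4],"turn":[0,0,0],"gripper":-0.29},
  {"xyz":[0.65,0,-0.4],"turn":[0,0,0],"gripper":-0.29},
  {"xyz":[0.65,0,-0.3],"turn":[0,0,0],"gripper":-0.29},
  {"xyz":[0.65,0,-0.2],"turn":[0,0,0],"gripper":-0.29},
  {"xyz":[0.65,0,-0.1],"turn":[0,0,0],"gripper":-0.29},
  {"xyz":[0.65,0,0],"turn":[0,0,0],"gripper":-0.29},
  {"xyz":[0.5,0,0],"turn":[0,0,0],"gripper":-0.29},
])

```text
time_s: 14.0
position: [0.6631, -0.0057, 0.34]
tool_rot: [[0.99, -0.139, -0.001], [-0.139, -0.99, 0.0], [-0.001, -0.0, -1.0]]
ft_force: [0.2, -0.4, -0.4]
grip_width: 0.0299
```

```bash
python3 - <<'E'
from h import *
o=env.observe(); print(o['time_s'],o['position'],feed(o['position']),o['tool_rot'].round(3).tolist(),o['q'].round(1))
im,p=dowels('wrist'); save('w7.png',im,1.2); i=cams.camera_info('wrist'); print(np.round(i['extrinsics'],3).tolist())
np.savez('pics/w7.npz',im=im,**i)
E
```

```text
14.0 [ 0.66306688 -0.00568226  0.33995947] [ 0.0082225  -0.0005432   0.33995947] [[0.99, -0.139, -0.001], [-0.139, -0.99, 0.0], [-0.001, -0.0, -1.0]] [-10.7  32.4  38.6   0.  109.   -2.7]
wrist 15 [237.  76.] feeder [-0.006  0.097  0.143]
wrist 3450 [316. 120.] feeder [0.092 0.051 0.064]
wrist 9 [162.  79.] feeder [-0.099  0.099  0.086]
wrist 77 [ 39. 154.] feeder [-0.204  0.022  0.171]
wrist 35 [ 63. 128.] feeder [-0.177  0.047  0.169]
wrist 52 [ 61. 226.] feeder [-0.199 -0.061  0.171]
wrist 11 [ 72. 221.] feeder [-0.185 -0.052  0.166]
wrist 11 [ 90. 231.] feeder [-0.165 -0.062  0.17 ]
wrist 41 [ 92. 287.] feeder [-0.039  0.013  0.398]
wrist 16 [292. 309.] feeder [ 0.026 -0.009  0.378]
wrist 16 [300. 320.] feeder [0.022 0.017 0.42 ]
wrist 15 [ 39. 319.] feeder [-0.046  0.013  0.413]
wrist 19 [104. 323.] feeder [-0.031  0.008  0.409]
wrist 36 [109. 330.] feeder [-0.037 -0.006  0.396]
wrist 51 [406. 328.] feeder [0.053 0.008 0.41 ]
wrist 108 [134. 362.] feeder [-0.018  0.01   0.424]
wrist 18 [360. 346.] feeder [ 0.046 -0.011  0.395]
[[0.99, -0.136, -0.038, 0.675], [-0.141, -0.956, -0.257, 0.06], [-0.001, 0.26, -0.966, 0.483], [0.0, 0.0, 0.0, 1.0]]
```

View pics/w7.png

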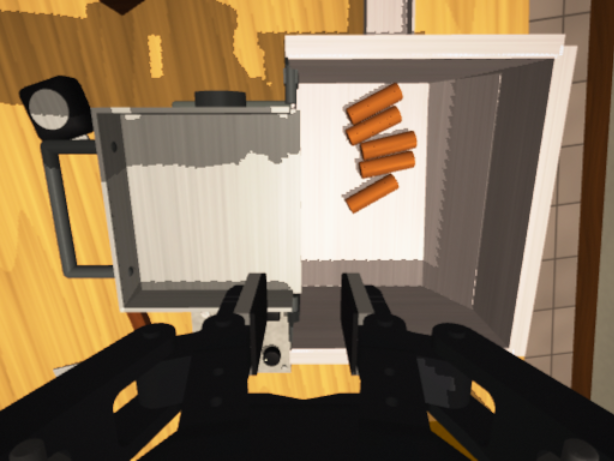

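All five dowels lie in the hopper (u 345–415, v 85–210) and the tray is level and empty. On to a hover over the punch, turning the jaws across the block.

>>> step_arm([
  {"xyz":[-0.47,-0.59,0],"turn":[0,0,0],"gripper":-0.05},
  {"xyz":[-0.47,-0.59,0],"turn":[0,0,0],"gripper":-0.05},
  {"xyz":[-0.47,-0.59,0],"turn":[0,0,0],"gripper":-0.05},
  {"xyz":[-0.47,-0.59,0],"turn":[0,0,0],"gripper":-0.05},
  {"xyz":[-0.47,-0.59,0],"turn":[0,0,0],"gripper":-0.05},
  {"xyz":[-0.47,-0.59,0],"turn":[0,0,0],"gripper":-0.05},
  {"xyz":[-0.47,-0.59,0.25],"turn":[0,0,0],"gripper":-0.05},
  {"xyz":[-0.47,-0.59,0.3],"turn":[0,0,0],"gripper":-0.05},
  {"xyz":[-0.47,-0.59,0.3],"turn":[0,0,0],"gripper":-0.05},
  {"xyz":[-0.47,-0.59,0.3],"turn":[0,0,0],"gripper":-0.05},
  {"xyz":[-0.47,-0.59,0.3],"turn":[0,0,0],"gripper":-0.05},
  {"xyz":[-0.47,-0.59,0.3],"turn":[0,0,0],"gripper":-0.05},
  {"xyz":[0,0,0],"turn":[0,0,-0.94],"gripper":-0.05},
  {"xyz":[0,0,0],"turn":[0,0,-0.94],"gripper":-0.05},
  {"xyz":[0,0,0],"turn":[0,0,-0.94],"gripper":-0.05},
  {"xyz":[0,0,0],"turn":[0,0,-0.94],"gripper":-0.05},
  {"xyz":[0,0,0],"turn":[0,0,-0.94],"gripper":-0.05},
  {"xyz":[0,0,0],"turn":[0,0,-0.94],"gripper":-0.05},
  {"xyz":[0,0,0],"turn":[0,0,-0.94],"gripper":-0.05},
])

```text
time_s: 15.63
position: [0.4774, 0.3061, 0.2703]
tool_rot: [[0.925, 0.381, -0.001], [0.381, -0.925, -0.0], [-0.001, -0.0, -1.0]]
ft_force: [-0.4, -0.2, 0.9]
grip_width: 0.0409
```

```bash
python3 - <<'E'
from h import *
o=env.observe(); P=o['position'];R=o['tool_rot']; print(o['time_s'],P,R.round(3).tolist(),o['q'].round(1))
im,d,i=grab('wrist'); save('w8.png',im,1.2); p=pts(d,i); np.savez('pics/w8.npz',im=im,d=d,**i)
m=(p[...,2]>.06)&(p[...,2]<.15)&(np.hypot(p[...,0]-.48,p[...,1]-.307)<.12)
k,l,s,c=cv2.connectedComponentsWithStats(m.astype(np.uint8))
for j in range(1,k):
    if s[j,4]>30:
        q=p[l==j]; t=q[q[:,2]>np.percentile(q[:,2],98)-.004]; print(s[j,4],(c[j]*1.2).round(),q[:,2].max().round(3),'top',t.mean(0).round(4),'rel',((t.mean(0)-P)@R).round(4))
E
```

```text
15.6333 [0.47735357 0.306087   0.27029295] [[0.925, 0.381, -0.001], [0.381, -0.925, -0.0], [-0.001, -0.0, -1.0]] [20.7 22.1 66.8  0.  91.1 -1.7]
757 [305. 144.] 0.131 top [0.4583 0.3583 0.1278] rel [ 0.0024 -0.0555  0.1425]
253 [304. 210.] 0.136 top [0.4784 0.3076 0.1334] rel [ 0.0017 -0.0009  0.1369]
798 [303. 269.] 0.122 top [0.4989 0.2568 0.1192] rel [0.0013 0.0538 0.151 ]
```

View pics/w8.png

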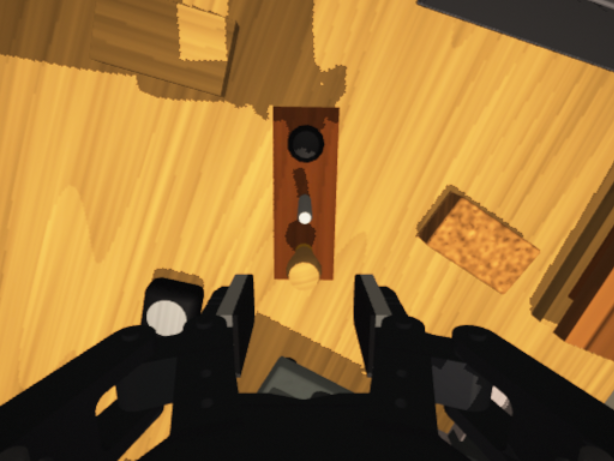

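The picture shows the punch head at (304,217), between the screwdriver handle (305,143) and the bradawl (303,269). It is offset only (1.7, -0.9) mm from the tool axis. Descend to 91 mm up the punch and grip.

>>> step_arm([
  {"xyz":[0.04,-0.02,0.4],"turn":[0,0,0],"gripper":-0.05},
  {"xyz":[0,0,0.4],"turn":[0,0,0],"gripper":-0.05},
  {"xyz":[0,0,0.4],"turn":[0,0,0],"gripper":-0.05},
  {"xyz":[0,0,0.4],"turn":[0,0,0],"gripper":-0.05},
  {"xyz":[0,0,0.4],"turn":[0,0,0],"gripper":-0.05},
  {"xyz":[0,0,0.4],"turn":[0,0,0],"gripper":-0.05},
  {"xyz":[0,0,0.4],"turn":[0,0,0],"gripper":-0.05},
  {"xyz":[0,0,0.4],"turn":[0,0,0],"gripper":-0.05},
  {"xyz":[0,0,0.4],"turn":[0,0,0],"gripper":-0.05},
  {"xyz":[0,0,0.4],"turn":[0,0,0],"gripper":-0.05},
  {"xyz":[0,0,0.13],"turn":[0,0,0],"gripper":-0.05},
  {"xyz":[0,0,0],"turn":[0,0,0],"gripper":-1},
  {"xyz":[0,0,0],"turn":[0,0,0],"gripper":-1},
  {"xyz":[0,0,0],"turn":[0,0,0],"gripper":-1},
  {"xyz":[0,0,0],"turn":[0,0,0],"gripper":-1},
  {"xyz":[0,0,0],"turn":[0,0,0],"gripper":-1},
], squeeze=60)

```text
time_s: 17.02
position: [0.4795, 0.3078, 0.1062]
tool_rot: [[0.926, 0.377, 0.001], [0.377, -0.926, 0.0], [0.001, 0.0, -1.0]]
ft_force: [-1.9, -1.1, 4.7]
grip_width: 0.0096
```

>>> step_arm([
  {"xyz":[0,0,-0.2],"turn":[0,0,0],"gripper":-1},
  {"xyz":[0,0,-0.3],"turn":[0,0,0],"gripper":-1},
  {"xyz":[0,0,-0.4],"turn":[0,0,0],"gripper":-1},
  {"xyz":[0,0,-0.5],"turn":[0,0,0],"gripper":-1},
  {"xyz":[0,0,-0.6],"turn":[0,0,0],"gripper":-1},
  {"xyz":[0,0,-0.7],"turn":[0,0,0],"gripper":-1},
  {"xyz":[0,0,-0.8],"turn":[0,0,0],"gripper":-1},
  {"xyz":[0,0,-0.8],"turn":[0,0,0],"gripper":-1},
  {"xyz":[0,0,-0.8],"turn":[0,0,0],"gripper":-1},
  {"xyz":[0,0,-0.6],"turn":[0,0,0],"gripper":-1},
  {"xyz":[0,0,-0.3],"turn":[0,0,0],"gripper":-1},
  {"xyz":[0,0,0],"turn":[0,0,0],"gripper":-1},
])

```text
time_s: 18.02
position: [0.4799, 0.3079, 0.349]
tool_rot: [[0.926, 0.377, 0.006], [0.377, -0.926, 0.002], [0.007, 0.0, -1.0]]
ft_force: [-0.5, -0.9, -0.2]
grip_width: 0.0098
```

```bash
python3 - <<'E'
from h import *
o=env.observe(); P=o['position'];R=o['tool_rot']; print(o['time_s'],P,R.round(3).tolist(),o['q'].round(1),o['grip_width'],o['ft_force'])
for n in ['scene','side','wrist']:
    im,d,i=grab(n); p=pts(d,i); rel=(p-P)@R
    m=(np.hypot(rel[...,0],rel[...,1])<.03)&(rel[...,2]>.022)&(rel[...,2]<.13)
    q=rel[m]; print(n,m.sum())
    if m.sum()>5:
        for a in np.arange(.02,.12,.01):
            b=(q[:,2]>a)&(q[:,2]<a+.01)
            if b.any(): print(round(a,3),b.sum(),np.median(q[b],0).round(4))
        print('max z',np.sort(q[:,2])[-3:])
    if n=='side': u,v=map(int,proj(P,i)); save('s9.png',im[max(v-60,0):v+120,max(u-100,0):u+100],3)
E
```

```text
18.0167 [0.47993653 0.30792043 0.34895118] [[0.926, 0.377, 0.006], [0.377, -0.926, 0.002], [0.007, 0.0, -1.0]] [ 20.8  20.9  56.3   0.  102.4  -1.3] 0.009799550251360558 [-0.45162007 -0.89367277 -0.22488711]
scene 103
0.02 18 [0.0049 0.0015 0.0257]
0.03 20 [0.0042 0.001  0.0346]
0.04 17 [0.0042 0.0008 0.0438]
0.05 11 [0.0031 0.0012 0.0545]
0.06 11 [0.002  0.0016 0.0639]
0.07 11 [0.0025 0.0002 0.0745]
0.08 12 [0.0011 0.0013 0.0849]
0.09 3 [-0.0006 -0.0002  0.0924]
max z [0.09224492 0.09243866 0.09291031]
side 101
0.02 15 [-0.0036 -0.0039  0.0254]
0.03 22 [-0.0037 -0.0025  0.0338]
0.04 18 [-0.0036 -0.0029  0.0436]
0.05 7 [-0.0027 -0.0016  0.0557]
0.06 11 [-0.0022 -0.001   0.0648]
0.07 14 [-0.0019 -0.001   0.0753]
0.08 11 [-0.0015 -0.0009  0.0869]
0.09 3 [-0.0033 -0.0013  0.0923]
max z [0.09023149 0.09233471 0.09413442]
wrist 431
0.02 96 [-0.0004 -0.0051  0.0259]
0.03 106 [-0.0007 -0.005   0.0349]
0.04 86 [-0.0005 -0.005   0.0445]
0.05 8 [-0.001  -0.003   0.0583]
0.06 42 [-0.0011 -0.0026  0.0652]
0.07 37 [-0.0015 -0.0027  0.0746]
0.08 36 [-0.001  -0.0027  0.0846]
0.09 20 [-0.0018 -0.0027  0.0928]
max z [0.09592413 0.09625258 0.09636112]
```

The punch is held straight: grip about 92 mm above its tip, tip within about 1.5 mm of the tool axis. Carry it to beside the aperture for a close look.

>>> step_arm([
  {"xyz":[-0.07,0.4,0],"turn":[0,0,0],"gripper":-1},
  {"xyz":[-0.13,0.8,0],"turn":[0,0,0],"gripper":-1},
  {"xyz":[-0.13,0.8,0],"turn":[0,0,0],"gripper":-1},
  {"xyz":[-0.13,0.8,0],"turn":[0,0,0],"gripper":-1},
  {"xyz":[-0.13,0.8,0],"turn":[0,0,0],"gripper":-1},
  {"xyz":[-0.13,0.8,0],"turn":[0,0,0],"gripper":-1},
  {"xyz":[-0.13,0.8,0],"turn":[0,0,0],"gripper":-1},
  {"xyz":[-0.13,0.8,0],"turn":[0,0,0],"gripper":-1},
  {"xyz":[-0.13,0.8,0],"turn":[0,0,0],"gripper":-1},
  {"xyz":[-0.13,0.8,0],"turn":[0,0,0],"gripper":-1},
  {"xyz":[-0.13,0.8,0],"turn":[0,0,0],"gripper":-1},
  {"xyz":[-0.13,0.8,0],"turn":[0,0,0],"gripper":-1},
  {"xyz":[-0.13,0.8,0],"turn":[0,0,0],"gripper":-1},
  {"xyz":[-0.13,0.8,0.2],"turn":[0,0,0],"gripper":-1},
  {"xyz":[-0.13,0.8,0.6],"turn":[0,0,0],"gripper":-1},
  {"xyz":[-0.13,0.8,0.6],"turn":[0,0,0],"gripper":-1},
  {"xyz":[-0.07,0.4,0.6],"turn":[0,0,0],"gripper":-1},
  {"xyz":[0,0,0],"turn":[0,0,0],"gripper":-1},
  {"xyz":[0,0,0],"turn":[0,0,0],"gripper":-1},
])

```text
time_s: 19.75
position: [0.5943, -0.1983, 0.2629]
tool_rot: [[0.927, 0.376, -0.004], [0.376, -0.927, 0.003], [-0.003, -0.004, -1.0]]
ft_force: [0.9, 0.1, -0.2]
grip_width: 0.0096
```

```bash
python3 - <<'E'
from h import *
o=env.observe(); P=o['position'];R=o['tool_rot']; print(o['time_s'],P,R.round(3).tolist(),o['grip_width'],o['ft_force'])
im,d,i=grab('wrist'); save('w10.png',im,1.5); p=pts(d,i); np.savez('pics/w10.npz',im=im,d=d,P=P,R=R,**i)
print('predicted hole px(x1.5)',np.array(proj([.574,-.149,.107],i))*1.5)
m=(abs(p[...,2]-.107)<.004)&(np.hypot(p[...,0]-.574,p[...,1]+.149)<.1); r=cv2.minAreaRect((p[m][:,:2]*1000).astype(np.float32)); print(m.sum(),r)
h=((p[...,2]<.1)|(np.isnan(p[...,2])))&(np.hypot(*(np.mgrid[:384,:512][::-1]-np.array(proj([.574,-.149,.107],i))[:,None,None]))<40)
k,l,s,c=cv2.connectedComponentsWithStats(h.astype(np.uint8)); print(s[1:].tolist(),c[1:]*1.5)
E
```

```text
19.75 [ 0.5943408  -0.19826393  0.26293767] [[0.927, 0.376, -0.004], [0.376, -0.927, 0.003], [-0.003, -0.004, -1.0]] 0.009601989163359522 [ 0.85103787  0.05465195 -0.24952683]
predicted hole px(x1.5) [375.61683997 183.82581061]
11651 ((587.9392700195312, -139.01535034179688), (128.34237670898438, 137.2319793701172), 82.4328384399414)
[[262, 85, 1, 1, 1], [257, 86, 1, 1, 1], [240, 90, 1, 1, 1], [268, 93, 1, 1, 1], [232, 98, 1, 1, 1], [259, 98, 1, 1, 1], [245, 100, 1, 1, 1], [237, 105, 1, 1, 1], [268, 109, 1, 1, 1], [272, 112, 1, 1, 1], [285, 115, 1, 1, 1], [241, 116, 16, 17, 211], [264, 126, 1, 1, 1], [247, 133, 1, 1, 1], [283, 132, 1, 1, 1], [227, 137, 1, 1, 1], [218, 139, 1, 1, 1], [227, 150, 1, 1, 1], [250, 151, 1, 1, 1], [279, 150, 1, 1, 1], [246, 160, 1, 1, 1]] [[393.         127.5       ]
 [385.5        129.        ]
 [360.         135.        ]
 [402.         139.5       ]
 [348.         147.        ]
 [388.5        147.        ]
 [367.5        150.        ]
 [355.5        157.5       ]
 [402.         163.5       ]
 [408.         168.        ]
 [427.5        172.5       ]
 [372.7535545  185.41706161]
 [396.         189.        ]
 [370.5        199.5       ]
 [424.5        198.        ]
 [340.5        205.5       ]
 [327.         208.5       ]
 [340.5        225.        ]
 [375.         226.5       ]
 [418.5        225.        ]
 [369.         240.        ]]
```

View pics/w10.png

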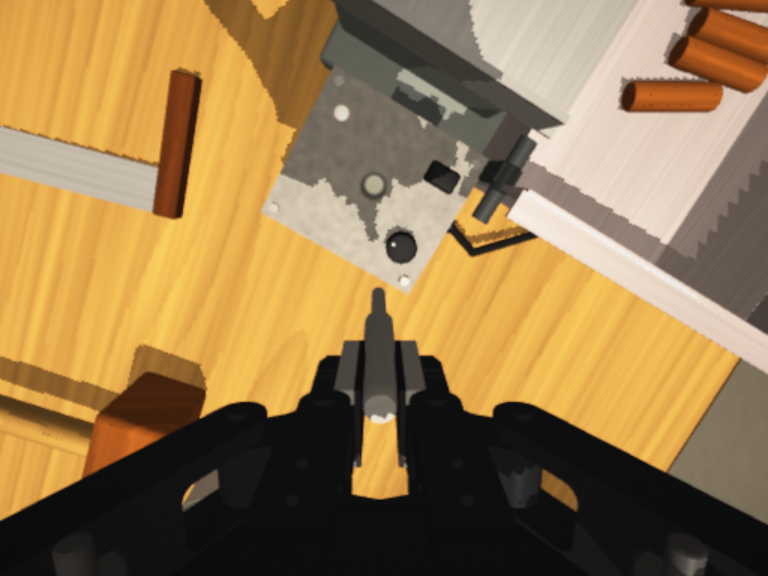

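The picture shows the hole with the pale button at (373,185), the punch tip at (378,291), and the knob, switch and lamp clear of the hole.

```bash
python3 - <<'E'
from h import *
z=np.load('pics/w10.npz'); i={k:z[k] for k in z.files}; P,R=z['P'],z['R']
H=ray(373/1.5,185.4/1.5,.107,i); print('hole',H,feed(H))
p=pts(z['d'],i); rel=(p-P)@R
m=(np.hypot(rel[...,0],rel[...,1])<.02)&(rel[...,2]>.055)&(rel[...,2]<.13); q=rel[m]
for a in (.055,.065,.075,.085):
    b=(q[:,2]>a)&(q[:,2]<a+.01); print(a,b.sum(),np.median(q[b],0).round(4))
print('maxz',np.sort(q[:,2])[-5:])
T=ray(378/1.5,291/1.5,P[2]-.0925,i); print('tip by ray',T,(T-P)@R)
t=P+R@np.array([-.0015,.0006,.0925]); print('tip',t,'shift in tool axes',(H-t)@R)
E
```

```text
hole [ 0.57283089 -0.15052466  0.107     ] [-0.06097715 -0.15653442  0.107     ]
0.055 41 [ 0.0015 -0.003   0.0596]
0.065 37 [ 0.0008 -0.003   0.0694]
0.075 34 [ 0.0011 -0.0029  0.0796]
0.085 13 [ 0.0015 -0.003   0.0873]
maxz [0.08819235 0.08830794 0.08902998 0.08953018 0.08979486]
tip by ray [ 0.5952545  -0.19717637  0.17043767] [ 0.00153621 -0.00027709  0.09249773]
tip [ 0.59276995 -0.19912954  0.17044095] shift in tool axes [-3.22959129e-05 -5.22688413e-02  6.36609913e-02]
```

>>> step_arm([
  {"xyz":[-0.03,-0.33,0],"turn":[0,0,0],"gripper":-1},
  {"xyz":[-0.03,-0.33,0],"turn":[0,0,0],"gripper":-1},
  {"xyz":[0,-0.33,0],"turn":[0,0,0],"gripper":-1},
  {"xyz":[0,-0.31,0],"turn":[0,0,0],"gripper":-1},
  {"xyz":[0,0,0.3],"turn":[0,0,0],"gripper":-1},
  {"xyz":[0,0,0.4],"turn":[0,0,0],"gripper":-1},
  {"xyz":[0,0,0.3],"turn":[0,0,0],"gripper":-1},
  {"xyz":[0,0,0.2],"turn":[0,0,0],"gripper":-1},
  {"xyz":[0,0,0],"turn":[0,0,0],"gripper":-1},
  {"xyz":[0,0,0],"turn":[0,0,0],"gripper":-1},
])

```text
time_s: 20.63
position: [0.5734, -0.1503, 0.2181]
tool_rot: [[0.926, 0.378, 0.001], [0.378, -0.926, -0.0], [0.001, 0.001, -1.0]]
ft_force: [0.3, -0.9, -0.3]
grip_width: 0.0095
```

```bash
python3 - <<'E'
from h import *
o=env.observe(); P=o['position'];R=o['tool_rot']; print(o['time_s'],P,R.round(3).tolist(),o['grip_width'],o['ft_force'])
im,d,i=grab('wrist'); p=pts(d,i); rel=(p-P)@R
m=(np.hypot(rel[...,0],rel[...,1])<.02)&(rel[...,2]>.055)&(p[...,2]>.112); q=rel[m]
print('shank',np.median(q,0),'maxz',np.sort(q[:,2])[-5:])
h=np.array(proj([.5728,-.1505,.107],i)); t=np.array(proj(P+R@np.array([.001,.0003,.092]),i)); print('hole px',h,'tip px',t)
x,y=map(int,h); save('w11.png',im[y-50:y+60,x-70:x+70],5)
print('shift', (np.array([.5728,-.1505,.107])-P)@R)
E
```

```text
20.6333 [ 0.57337087 -0.15030949  0.21806068] [[0.926, 0.378, 0.001], [0.378, -0.926, -0.0], [0.001, 0.001, -1.0]] 0.009453596480698573 [ 0.25665804 -0.90997066 -0.29597112]
shank [ 0.00035305 -0.00240979  0.07109836] maxz [0.0891595  0.08954719 0.09006844 0.09034847 0.09053142]
hole px [250.42453662 188.21574162] tip px [252.41528446 194.80643775]
shift [-0.00067352 -0.00011178  0.11106021]
```

View pics/w11.png

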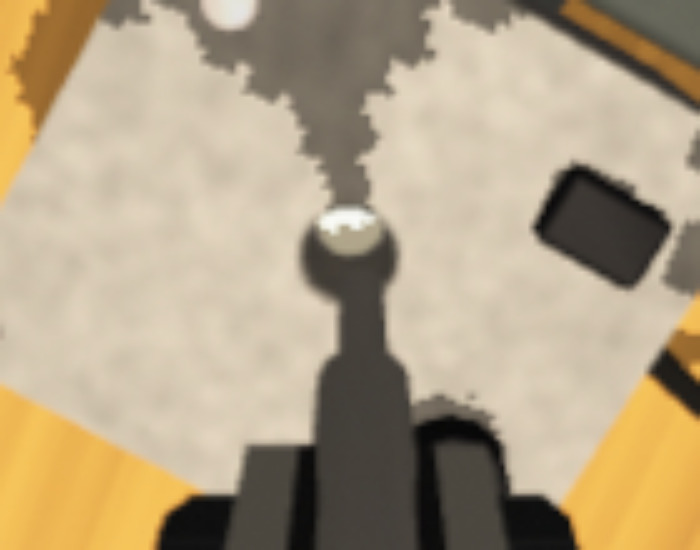

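The tip is about 1.5 mm right of the hole centre, well inside the clearance. Correct that and lower it to the button.

>>> step_arm([
  {"xyz":[-0.04,0,0.1],"turn":[0,0,0],"gripper":-1},
  {"xyz":[0,0,0.25],"turn":[0,0,0],"gripper":-1},
  {"xyz":[0,0,0.25],"turn":[0,0,0],"gripper":-1},
  {"xyz":[0,0,0.25],"turn":[0,0,0],"gripper":-1},
  {"xyz":[0,0,0.15],"turn":[0,0,0],"gripper":-1},
  {"xyz":[0,0,0],"turn":[0,0,0],"gripper":-1},
])

```text
time_s: 21.18
position: [0.5712, -0.1512, 0.1754]
tool_rot: [[0.926, 0.377, -0.003], [0.377, -0.926, 0.001], [-0.002, -0.002, -1.0]]
ft_force: [-1.3, -0.2, -0.3]
grip_width: 0.0095
```

>>> step_arm([
  {"xyz":[0,0,0.1],"turn":[0,0,0],"gripper":-1},
  {"xyz":[0,0,0.05],"turn":[0,0,0],"gripper":-1},
  {"xyz":[0,0,0],"turn":[0,0,0],"gripper":-1},
  {"xyz":[0,0,0],"turn":[0,0,0],"gripper":-1},
])

```text
time_s: 21.52
position: [0.5719, -0.1515, 0.1718]
tool_rot: [[0.926, 0.377, 0.001], [0.377, -0.926, -0.001], [0.001, 0.001, -1.0]]
ft_force: [-0.1, -0.4, 2.8]
grip_width: 0.0099
```

>>> step_arm([
  {"xyz":[0,0,0.05],"turn":[0,0,0],"gripper":-1},
  {"xyz":[0,0,0.05],"turn":[0,0,0],"gripper":-1},
  {"xyz":[0,0,0.05],"turn":[0,0,0],"gripper":-1},
  {"xyz":[0,0,0],"turn":[0,0,0],"gripper":-1},
  {"xyz":[0,0,0],"turn":[0,0,0],"gripper":-1},
])

```text
time_s: 21.93
position: [0.5733, -0.1523, 0.1694]
tool_rot: [[0.926, 0.377, 0.007], [0.377, -0.926, -0.004], [0.005, 0.007, -1.0]]
ft_force: [-3.0, -0.9, 24.9]
grip_width: 0.0099
```

>>> step_arm([
  {"xyz":[0,0,-0.06],"turn":[0,0,0],"gripper":-1},
  {"xyz":[0,0,0],"turn":[0,0,0],"gripper":-1},
  {"xyz":[0,0,0],"turn":[0,0,0],"gripper":-1},
  {"xyz":[0,0,0],"turn":[0,0,0],"gripper":-1},
  {"xyz":[0,0,0],"turn":[0,0,0],"gripper":-1},
  {"xyz":[0,0,0],"turn":[0,0,0],"gripper":-1},
  {"xyz":[0,0,0],"turn":[0,0,0],"gripper":-1},
  {"xyz":[0,0,0],"turn":[0,0,0],"gripper":-1},
  {"xyz":[0,0,0],"turn":[0,0,0],"gripper":-1},
  {"xyz":[0,0,0],"turn":[0,0,0],"gripper":-1},
])

```text
time_s: 22.77
position: [0.5725, -0.1519, 0.1699]
tool_rot: [[0.926, 0.377, 0.004], [0.377, -0.926, -0.002], [0.003, 0.003, -1.0]]
ft_force: [-2.2, 0.9, 14.0]
grip_width: 0.0095
```

```bash
python3 - <<'E'
from h import *
o=env.observe(); P=o['position'];R=o['tool_rot']; print(o['time_s'],P,o['grip_width'],o['ft_force'])
im,d,i=grab('wrist'); p=pts(d,i); rel=(p-P)@R
m=(np.hypot(rel[...,0],rel[...,1])<.015)&(rel[...,2]>.02)&(p[...,2]>.111); q=rel[m]
for a in np.arange(.02,.06,.01):
    b=(q[:,2]>a)&(q[:,2]<a+.01); b.any() and print(a.round(2),b.sum(),np.median(q[b],0).round(4))
h=np.array(proj([.5728,-.1505,.107],i)); x,y=map(int,h)
up=(np.hypot(rel[...,0],rel[...,1])<.02)&(rel[...,2]<.02); 
a=im[max(y-70,0):y+80,x-90:x+90]
s,ds,js=grab('side'); q=feed(pts(ds,js))
for y0 in (-.03,.03):
    m=(abs(q[...,1]-y0)<.003)&(q[...,2]>.13)&(q[...,2]<.3)&(q[...,0]>-.14)&(q[...,0]<-.01); print('tray slope',np.polyfit(q[m][:,0],q[m][:,2],1).round(3))
save('w12.png',a,4)
E
```

```text
22.7667 [ 0.57246552 -0.15187725  0.16985287] 0.009523411009418494 [-2.24652163  0.91638393 13.99239156]
0.02 115 [ 0.0001 -0.0054  0.0246]
0.03 103 [ 0.0001 -0.0057  0.0347]
0.04 42 [-0.0006 -0.0054  0.0427]
0.05 24 [-0.0001 -0.0037  0.0555]
tray slope [0.005 0.149]
tray slope [-0.011  0.148]
```

View pics/w12.png

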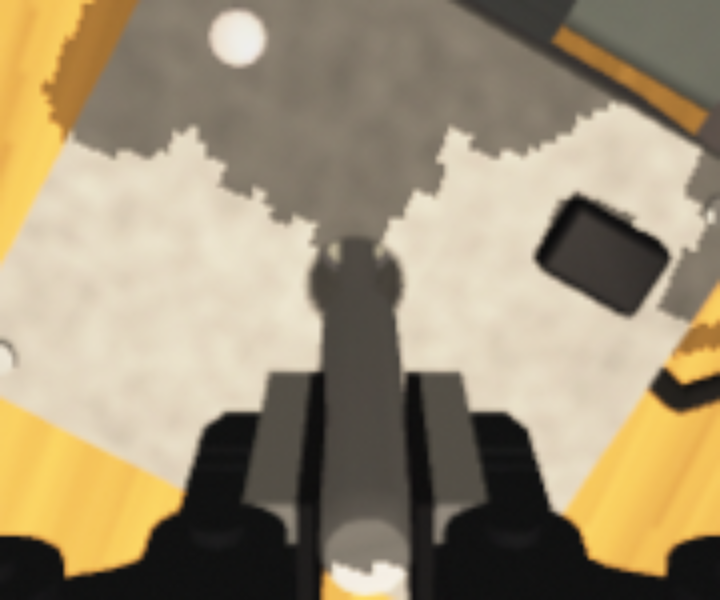

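The punch is in the hole, with its tip about 28 mm deep and 14 N against the hard stop. The tray is level. Hand in.

```bash
python3 -c "
from rig import order
print(order.close_job())"
```

```text
the job is handed in; nothing more can be done
None
```

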